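# Shut the balance's draught shield and tare it

## Robot

A 6-joint arm with a two-finger parallel gripper is mounted at the origin on a cart in front of the work surface, level with it; the furniture and walls round the work are solid. World frame = base frame: x ahead of the robot, y to its left, z up, the work surface at z = 0. Lengths are in m, angles in rad, forces in N, time in s.
With the tool pointing down it reaches from about 0.4 to 0.825 m from the base axis. Payload 7 kg.
Tool frame: the origin (TCP) lies midway between the tips of the shut fingers; the grasp point (between the pads) lies 19 mm behind it; z points along the fingers, y is the line along which they close (so a half turn about z gives the same grasp; the last joint's range is limited). The gripper opens to 85 mm and grips with 20 to 120 N. Pads are 22 mm wide; open, the fingers measure 114 mm over their backs; the gripper's body (76 mm by 85 mm) begins 54 mm behind the grasp point. The pads swing forward as they close: fully open they stand 13 mm farther back than shut.
Start: joints at [-1.02, 0.359, 0.012, 0, -1.224, -0.288], TCP at [0.175, -0.652, 0.231] pointing down, gripper open.
Joint ranges: [-3.07, 3.07], [-1.43, 2.12], [-1.02, 1.25], [-3.03, 1.67], [-3.05, -0], [-3.03, 3.03]. Speed limits (rad/s): [2.39, 2.39, 3.01, 3.14, 3.14, 3.14].

## Interface

Orientations are given as a unit quaternion [x, y, z, w].
In Python, from plant import manip gives the robot as it stands. The module is installed in compiled form; this text tells all that it offers.
- The arm moves only by the shell command python3 -m jog 'ROWS' [FORCE]. ROWS is JSON, a list of rows, each an object with "xyz": the shift along the tool's x, y, z in mm, a list of three; "spin": the turn about the tool's z in degrees; "fingers": the closure in counts, from 0 (fully open) to 255 (shut). In form: [{"xyz": [x, y, z], "spin": spin, "fingers": fingers}, ...]. A call has 1 to 12 rows; each row is the pose to reach, as a shift and turn from the pose commanded when the call began, along the tool's axes at that moment; what a row does not reach only later rows make up. A row lasts 1/8 s, in which the tool goes at most 62.5 mm and 10.7 degrees, less where a joint would pass 70% of its speed; a pose out of reach is approached as far as the arm can. A call with a gripper value outside its range is refused whole. The fingers move at their own pace and stop on an object; FORCE is the grip in N (left out, the last holds). Time passes only in rows, so rows that repeat a pose let the fingers close. It gives the time, the measured TCP pose, the force, the opening and the grip force at its end, in the units of the state.
- manip.sense(): the state, without advancing time (a new reading comes with each control period).
- manip.grab_frame(name): name is "scene" or "top"; returns a dict with "color" (420x560x3 uint8, blue, green, red), "vertical_fov" (degrees; the focal length in pixels is half the picture's height over the tangent of half this angle, whatever the lens; pixels are square), "cx", "cy" (the principal point, pixels), "R" (3x3) and "t" (3): a world point X has camera coordinates R X + t. Camera axes: x right, y down, z forward; pixel columns grow to the right and rows downward; lengths in m; the calibration is good to about 2 mm. A picture is of the moment at which its call begins. There is no depth.
- manip.finish_job(): hands the job in; it is judged then, once.
The state is a dict: "time": time; "qpos": joint angles; "qvel": joint speeds; "tau": joint torques, N m; "tcp_pos": TCP position; "ee_rot": TCP orientation; "force": force on the tool from outside, world axes, zero at the start; "ft_torque": the same for the moment, N m; "width": finger opening in m; "finger_force": force on a finger pad.
Only numpy, scipy, OpenCV 4.12 (cv2) and the standard library are available. Lean on these libraries where they do the work, as an engineer would, in place of code of your own. Each camera call takes 0.05 s, during which the arm holds its last target. There are 200 camera calls.

## Task

The empty glass dish on the balance's pan is to be tared, which only gives a true zero with the draught shield shut: first slide the glass top cover fully shut by lightly pushing its grip, without pinching it. Then reach into the well of the green tare key, press the key fully down and let it come back up. Leave the red on/off key alone, and do not shift or lift the dish or the things beside the balance.

Things in the scene. Friction and masses are not known exactly. Their poses are not given: they have to be found in the camera images.
- balance: White balance fixed on the bench, 200 wide, 320 mm deep. Origin at bench level under the pan's axis; x to its back, y to its left seen from the front, z up. Console with two key wells in front (x -189 to -66, face rising 10 degrees to the back, 49 to 71 mm high), then glass chamber (x -71 to 80, y -90 to 90, top 171 mm high). A tall hood wall stands 0.25 m to its left: keep the arm clear.
- cover (a joint): Opening of the chamber's sliding glass top cover in m: 0 fully shut, grows to 0.085 as it slides to the balance's back (+x). Starts partly open, stays where it is left, rubs with about 1.6 N, stops hard at 0.
- cover_grip (a point): Centre of the dark upright grip on the cover, a bar 9 (x) by 96 (y) by 28 mm (z), axes as the balance's; the glass lies 16 mm below this point, the bar's low foot (22 mm in x) 12 mm below, the bar's top 14 mm above. Bare glass for 90 mm behind the bar. Push the bar's back face towards -x, to the balance's front, to shut.
- tare_face (a point): Centre of the top of the green tare key, a 30 mm round cap sunk 14 mm below the console's face in the left well (seen from the front). z points up out of the well along the key's axis (10 degrees from vertical, leaning to the front), y as the balance's. Moves with the key.
- tare_mouth (a point): Centre of the mouth of the tare key's well, on the console's face. Round straight well, 46 mm across, 22 mm deep to its floor, open above, its axis that of point tare_face's z; this point's axes are the balance's.
- tare (a joint): How far the tare key is pressed, m: 0 up, 0.005 fully down. Spring return: starts to move at about 1.5 N, 5 N at full depth. The cap stands 8 mm over the well's floor when up.
- power_face (a point): Centre of the top of the red on/off key, same cap and well, 68 mm to the right of the tare key (balance -y). Must not be pressed.
- power (a joint): How far the red on/off key is pressed, m: 0 up, 0.005 fully down.
- weighing_dish: Clear round glass dish, 58 across, 22 mm high, loose on the steel pan in the chamber (pan top 82 mm above the bench). Origin at the centre of its underside. Must not be moved.
- amber_vial: Amber glass vial with black cap, 33 across, 74 mm high, beside the console's left side. Origin at the centre of its underside. Bystander.
- sample_tin: Small round grey sample tin with white lid, 65 across, 45 mm high, to the left of the balance. Origin at the centre of its underside. Bystander.
- clean_dish: Round glass dish, 73 across, 40 mm high, to the left of the balance. Origin at the centre of its underside. Bystander.

How it is judged:
On the way, in this order (a step that is already met when the one before it is completed fails the run):
1. the top cover is pushed fully shut, before the tare key is pressed (value of joint cover below 0.004 m and value of joint tare below 0.002 m), for 0.2 s.
2. the tare key is pressed fully down with the cover shut (value of joint tare above 0.004 m and value of joint cover below 0.004 m), for 0.1 s.
At the end, for the whole second after the job is handed in: The cover is shut to within 4 mm, the tare and on/off keys are both up (within 1 mm), and the dish rests upright on the pan within 8 mm of where it stood (value of joint cover below 0.004 m and value of joint each of tare, power below 0.001 m and distance of weighing_dish from where it was at the start of the episode below 0.008 m and angle between weighing_dish's own z axis and vertical below 0.1 rad and linear speed of weighing_dish below 0.02 m/s); the robot touches nothing.
It fails at once if the tare key is pressed (over 2.5 mm) while the cover is open (value of joint tare above 0.0025 m and value of joint cover above 0.006 m).
It fails at once if the red on/off key is pressed (over 1.5 mm) (value of joint power above 0.0015 m).
It fails at once if the cover is pinched or rammed instead of lightly pushed (over 30 N between fingers and cover) (contact force between the fingers and cover above 30 N).
It fails at once if the dish on the pan is shifted or lifted by over 8 mm (distance of weighing_dish from where it was at the start of the episode above 0.008 m).
It fails at once if a thing beside the balance is knocked, lifted or shifted by over 15 mm (distance of any of amber_vial, sample_tin, clean_dish from where it was at the start of the episode above 0.015 m).
It also fails if it takes over 35 s, if anything falls off the work surface, if the arm or the gripper's body presses on something with over 40 N, if the wrist force passes 120 N, or if a joint passes its speed limit or range.

## Working session

There is one attempt and no reset: what is moved stays moved. The work goes in short steps, Python scripts to look and compute and a shell command to move; the robot and the scene stay as the last step left them, time stands still between calls to the robot, and variables do not carry over. Pictures are saved under pics/ and viewed, at most 11 in all, crops included, and the job is handed in when it is done.

```bash
mkdir -p pics; cat > h.py <<'E'
import numpy as np, cv2
from plant import manip
def grab(n):
    f=manip.grab_frame(n); f['f']=210/np.tan(np.radians(f['vertical_fov'])/2); f['R']=np.array(f['R']);f['t']=np.array(f['t']); return f
def ray(f,u,v):
    d=f['R'].T@np.array([(u-f['cx'])/f['f'],(v-f['cy'])/f['f'],1]); return -f['R'].T@f['t'],d
def plane(f,u,v,z):
    o,d=ray(f,u,v); return o+d*(z-o[2])/d[2]
def proj(f,X):
    c=f['R']@np.array(X)+f['t']; return c[:2]/c[2]*f['f']+[f['cx'],f['cy']]
E
python3 - <<'E'
from h import *
for n in('scene','top'):
    f=grab(n); cv2.imwrite(f'pics/{n}0.png',f['color']); print(n,f['f'],f['cx'],f['cy'],-f['R'].T@f['t'],f['R'].round(2).tolist())
s=manip.sense(); print(s['time'],s['tcp_pos'],s['ee_rot'],s['width'])
E
```

```text
scene 379.9978047682456 279.2345360795782 205.9005975132845 [ 0.56698379 -0.66288296  0.87335446] [[0.94, 0.33, 0.0], [0.3, -0.85, -0.43], [-0.14, 0.41, -0.9]]
top 473.7304386094834 278.224412028469 212.64121013970606 [ 0.31272756 -0.30688045  1.06206693] [[-0.0, -1.0, 0.0], [-0.99, 0.0, -0.15], [0.15, -0.0, -0.99]]
0.1 [ 0.17523462 -0.65142836  0.23046993] [-1.30972518e-01  9.91385733e-01  7.08785136e-04 -1.61102924e-04] 0.08554751828296661
```

View pics/scene0.png

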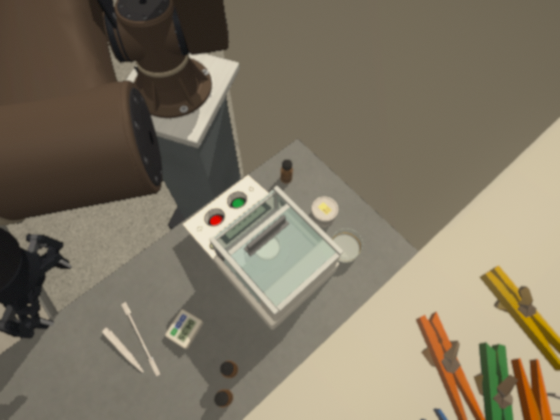

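View pics/top0.png

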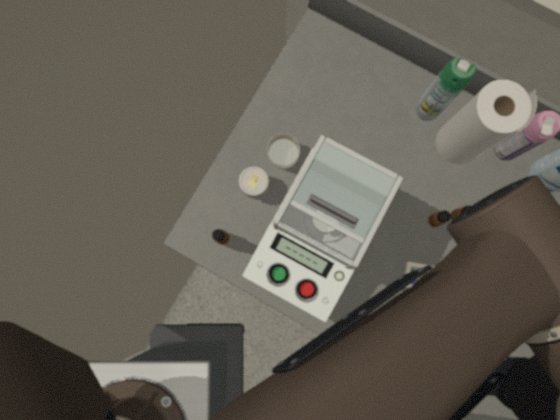

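The scene view shows the balance with green key ~(237,202), red ~(215,219), grip ~(266,231). The top view has green (279,273), red (307,289), and grip ~(333,209), with the cover partly open and the bystanders to the left.

```bash
python3 - <<'E'
from h import *
F={n:grab(n) for n in('scene','top')}
def tri(a,b):
    A=[];B=[]
    for f,(u,v) in((F['scene'],a),(F['top'],b)):
        o,d=ray(f,u,v);d/=np.linalg.norm(d);P=np.eye(3)-np.outer(d,d);A.append(P);B.append(P@o)
    X=np.linalg.solve(sum(A),sum(B)); return X,[np.linalg.norm(P@X-b) for P,b in zip(A,B)]
def blob(f,col,box):
    x0,y0,x1,y1=box; im=f['color'][y0:y1,x0:x1]; h=cv2.cvtColor(im,cv2.COLOR_BGR2HSV)
    H=h[...,0].astype(int); m=(h[...,1]>110)&(h[...,2]>50)&((abs(H-70)<25) if col=='g' else ((H<8)|(H>172)))
    n,l,s,c=cv2.connectedComponentsWithStats(m.astype(np.uint8)); i=1+s[1:,4].argmax(); print(col,c[i]+[x0,y0],s[i]); return c[i]+[x0,y0]
bs=(195,180,260,235);bt=(260,255,325,305)
K={}
for c in'gr':
    K[c],e=tri(blob(F['scene'],c,bs),blob(F['top'],c,bt)); print(c,K[c].round(4),e)
d=K['g']-K['r']; print('dist',np.linalg.norm(d),'yaw',np.degrees(np.arctan2(-d[0],d[1])))
s=F['scene']['color'][170:330,175:355]; t=F['top']['color'][125:325,235:410]
cv2.imwrite('pics/s1.png',cv2.resize(s,None,fx=3.7,fy=3.7,interpolation=2)[:600,:800])
cv2.imwrite('pics/t1.png',cv2.resize(t,None,fx=3,fy=3,interpolation=2))
E
```

```text
g [237.425 202.325] [37 18 12  9 80]
g [278.5625     273.38068182] [ 12  11  15  15 176]
g [ 0.3387 -0.3125  0.0412] [np.float64(0.000784563391712856), np.float64(0.0007845633917128879)]
r [215.46428571 219.59821429] [ 14  35  14  11 112]
r [306.47317073 288.66341463] [ 39  26  16  16 205]
r [ 0.3063 -0.3719  0.0405] [np.float64(0.0008952894987462388), np.float64(0.0008952894987463057)]
dist 0.06775499786236151 yaw -28.62827552680933
```

View pics/s1.png

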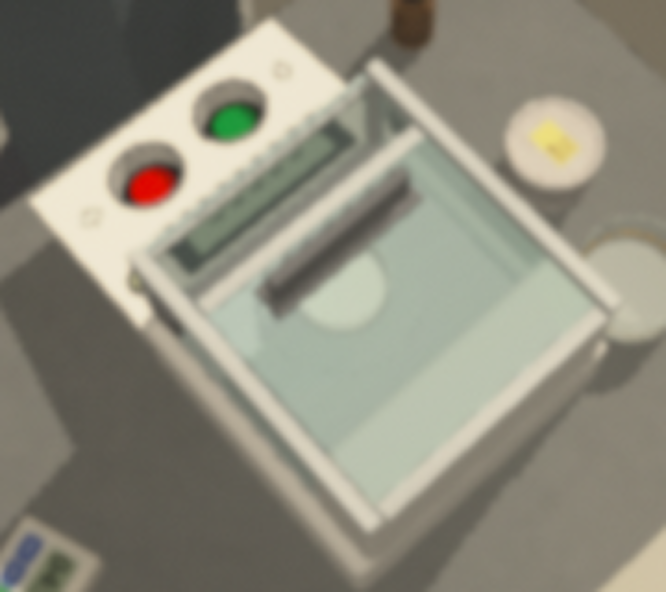

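View pics/t1.png

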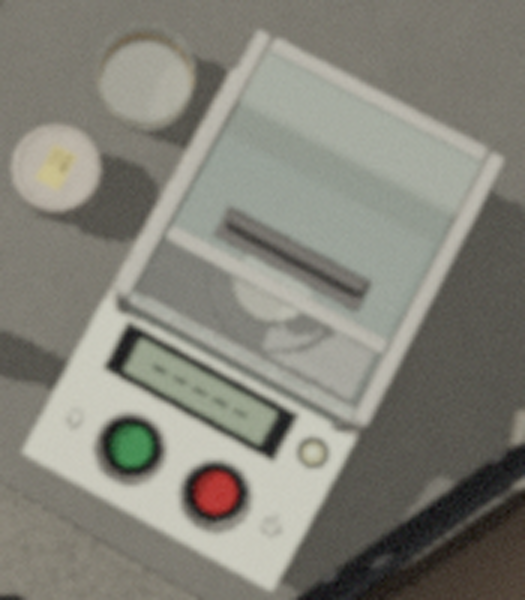

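The crops show the yaw clearly. The grip reads as a dark stripe between two grey bands, with its ends at top ≈(311,199)/(358,222) and scene ≈(247,249)/(285,218). I'll measure it by triangulation.

```bash
cat >> h.py <<'E'
def tri2(fa,a,fb,b):
    A=[];B=[]
    for f,(u,v) in((fa,a),(fb,b)):
        o,d=ray(f,u,v);d/=np.linalg.norm(d);P=np.eye(3)-np.outer(d,d);A.append(P);B.append(P@o)
    X=np.linalg.solve(sum(A),sum(B)); return X,[round(float(np.linalg.norm(P@X-b)),4) for P,b in zip(A,B)]
E
python3 - <<'E'
from h import *
S=grab('scene');T=grab('top')
ex=np.array([.878,-.479,0]);ey=np.array([.479,.878,0])
# balance frame: keys' mid
km=(np.array([.3387,-.3125,.0412])+[.3063,-.3719,.0405])/2
for n,f,sc in(('s',S,10),('t',T,10)):
    # profile perpendicular to bar: sample along ex at plane z=.185 through mid bar
    p=plane(f,*( (266,233) if n=='s' else (334,210)),.185); print(n,p.round(4))
    g=cv2.cvtColor(f['color'],cv2.COLOR_BGR2GRAY).astype(np.float32)
    for k in range(-26,27,2):
        vals=[]
        for j in range(-25,26,5):
            u=proj(f,p+ex*k/1000+ey*j/1000); vals.append(cv2.remap(g,np.float32([[u[0]]]),np.float32([[u[1]]]),1)[0,0])
        print(k,int(np.mean(vals)),end=' | ')
    print()
X=lambda a,b:tri2(S,(175+a[0]/3.7,170+a[1]/3.7),T,(235+b[0]/3,125+b[1]/3))
for nm,a,b in(('FL corner',(375,65),(122,297)),('FR',(137,255),(355,422)),('BL',(612,303),(265,37)),('BR',(370,525),(498,158))):
    x,e=X(a,b); print(nm,x.round(4),e,'bal rel keys',((x-km)@ex).round(4),((x-km)@ey).round(4))
E
python3 - <<'E'
import cv2
a=cv2.imread('pics/scene0.png')[205:265,235:300]; b=cv2.imread('pics/top0.png')[180:240,300:370]
cv2.imwrite('pics/z.png',cv2.hconcat([cv2.resize(a,(390,360),interpolation=2),cv2.resize(b,(410,360),interpolation=2)]))
E
```

```text
s [ 0.4547 -0.4166  0.185 ]
-26 133 | -24 142 | -22 164 | -20 191 | -18 207 | -16 210 | -14 204 | -12 188 | -10 166 | -8 146 | -6 132 | -4 124 | -2 116 | 0 100 | 2 85 | 4 77 | 6 79 | 8 87 | 10 99 | 12 114 | 14 134 | 16 159 | 18 179 | 20 188 | 22 189 | 24 190 | 26 189 | 
t [ 0.4534 -0.4155  0.185 ]
-26 183 | -24 183 | -22 180 | -20 175 | -18 172 | -16 166 | -14 148 | -12 126 | -10 117 | -8 106 | -6 84 | -4 70 | -2 84 | 0 106 | 2 115 | 4 114 | 6 117 | 8 133 | 10 151 | 12 158 | 14 158 | 16 158 | 18 158 | 20 158 | 22 157 | 24 157 | 26 157 | 
FL corner [ 0.4332 -0.3044  0.1589] [0.0031, 0.0031] bal rel keys 0.079 0.0862
FR [ 0.3512 -0.4537  0.1545] [0.0005, 0.0005] bal rel keys 0.0786 -0.0842
BL [ 0.6016 -0.3995  0.166 ] [0.0007, 0.0007] bal rel keys 0.2725 0.0834
BR [ 0.5198 -0.549   0.1662] [0.0001, 0.0001] bal rel keys 0.2723 -0.0871
```

View pics/z.png

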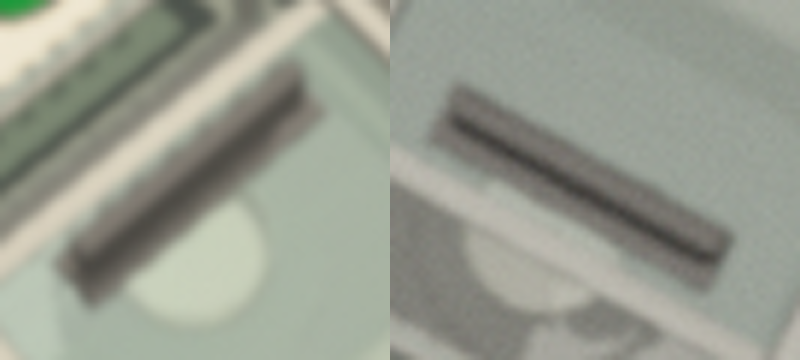

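```bash
python3 - <<'E'
from h import *
S=grab('scene');T=grab('top')
ex=np.array([.878,-.479,0]);ey=np.array([.479,.878,0])
a=[(248.3,248.7),(285.0,220.0)];b=[(358.9,219.7),(311.9,194.2)]
P=[]
for u,v in zip(a,b):
    x,e=tri2(S,u,T,v);P.append(x);print(x.round(4),e)
d=P[1]-P[0];print('len',np.linalg.norm(d),'yaw',np.degrees(np.arctan2(-d[0],d[1])),'mid',(P[0]+P[1])/2)
ps=np.array([.4547,-.4166,.185])-ex*.0005; pt=np.array([.4534,-.4155,.185])+ex*.0085
# solve back top edge in (ex,z)
cs=-S['R'].T@S['t'];ct=-T['R'].T@T['t']
f=lambda p,c,h:(p+(c-p)*h/(c[2]-p[2]))@ex
for h in(0,.005,.01,.015,.02):print(h,f(ps,cs,h),f(pt,ct,h))
g=np.array([.3387,-.3125,.0412]);print('g',g@ex,g@ey, 'bar',(P[0]+P[1])/2@ex,(P[0]+P[1])/2@ey)
E
```

```text
[ 0.4346 -0.4602  0.1917] [0.0007, 0.0007]
[ 0.4822 -0.3759  0.182 ] [0.0023, 0.0023]
len 0.09727051843055934 yaw -29.459062731026734 mid [ 0.45840588 -0.41805238  0.18684894]
0 0.5982778375 0.6056124625
0.005 0.5998544588320502 0.6045632727089831
0.01 0.6014310801641005 0.6035140829179664
0.015 0.6030077014961508 0.6024648931269495
0.02 0.6045843228282011 0.6014157033359326
g 0.44706609999999997 -0.1121377 bar 0.6027274477166663 -0.14747357163981334
```

Bar back-top edge: along-axis 0.6027, z ≈ 0.1985. This is consistent with length 97 mm and yaw −29°, and it lines up with the key midline. Now moving above the spot behind the bar, with fingers shut and aligned to the balance.

```bash
python3 -m jog '[{"xyz":[-50,20,-30],"spin":9,"fingers":255},{"xyz":[-100,38,-30],"spin":18,"fingers":255},{"xyz":[-151,57,-30],"spin":27,"fingers":255},{"xyz":[-202,76,-30],"spin":36,"fingers":255},{"xyz":[-252,95,-30],"spin":43.7,"fingers":255},{"xyz":[-303,115,-30],"spin":43.7,"fingers":255},{"xyz":[-353,133,-30],"spin":43.7,"fingers":255},{"xyz":[-353,133,-30],"spin":43.7,"fingers":255},{"xyz":[-353,133,-30],"spin":43.7,"fingers":255},{"xyz":[-353,133,-30],"spin":43.7,"fingers":255}]'
python3 - <<'E'
from h import *
s=manip.sense();print(s['time'],s['tcp_pos'],s['ee_rot'],s['width'],s['force'])
ex=np.array([.878,-.479,0]);ey=np.array([.479,.878,0]);p=np.array(s['tcp_pos']);print(p@ex,p@ey)
f=grab('top');print(proj(f,p));cv2.imwrite('pics/t2.png',f['color'])
E
```

```text
time: 1.65
tcp_pos: [0.4809, -0.4323, 0.2614]
ee_rot: [0.248, 0.969, -0.0, 0.0]
force: [-0.3, -0.8, -0.4]
width: -0.0001
finger_force: 0.0
1.65 [ 0.48088467 -0.43228066  0.26143557] [ 2.47891910e-01  9.68787695e-01 -2.96737556e-05  4.47555064e-05] -0.00011390714479329586 [-0.3259004  -0.79600535 -0.35638798]
0.6292791718747258 -0.14919866046958216
[348.72852864 187.24263065]
```

View pics/t2.png

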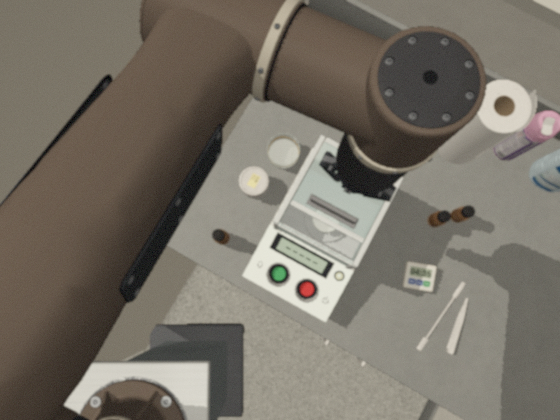

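Top view: the gripper at ~(350,185) is behind the bar (333,209), fingers clear of it. Descending, then approaching.

```bash
python3 -m jog '[{"xyz":[0,0,40],"spin":0,"fingers":255},{"xyz":[0,0,65],"spin":0,"fingers":255},{"xyz":[0,0,79],"spin":0,"fingers":255},{"xyz":[0,0,79],"spin":0,"fingers":255},{"xyz":[5,0,79],"spin":0,"fingers":255},{"xyz":[10,0,79],"spin":0,"fingers":255},{"xyz":[14,0,79],"spin":0,"fingers":255},{"xyz":[18,0,79],"spin":0,"fingers":255},{"xyz":[22,0,79],"spin":0,"fingers":255},{"xyz":[26,0,79],"spin":0,"fingers":255},{"xyz":[30,0,79],"spin":0,"fingers":255},{"xyz":[30,0,79],"spin":0,"fingers":255}]'
python3 - <<'E'
from h import *
s=manip.sense();p=np.array(s['tcp_pos'])
ex=np.array([.878,-.479,0]);print(p@ex,p@np.array([.479,.878,0]))
f=grab('scene');cv2.imwrite('pics/s3.png',cv2.resize(f['color'][170:330,165:355],None,fx=3.5,fy=3.5,interpolation=2))
E
```

```text
time: 3.2
tcp_pos: [0.4548, -0.417, 0.1822]
ee_rot: [0.247, 0.969, 0.0, -0.0]
force: [1.0, -0.2, -0.2]
width: -0.0
finger_force: 0.1
0.5990654423505276 -0.14826552317450423
```

View pics/s3.png

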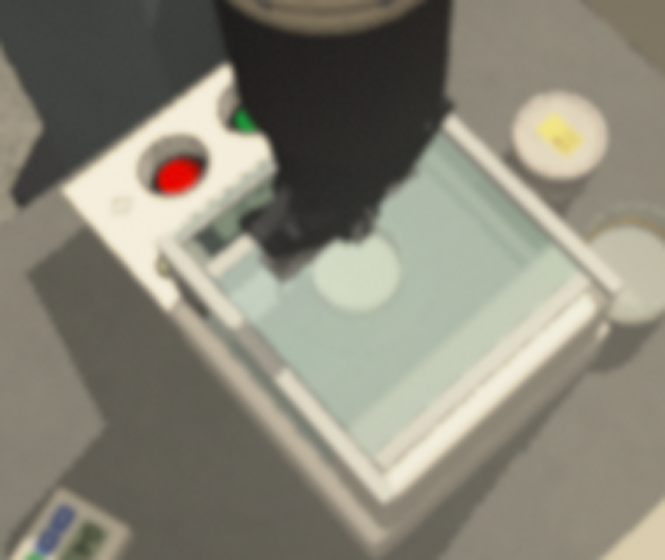

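The scene view shows the fingers at the bar's back (bar end ~(285,268) in the crop). The cover has moved ~14 mm with about 1.5 N. Pushing on gently in short stages, checking force.

```bash
python3 -m jog '[{"xyz":[3,0,0],"spin":0,"fingers":255},{"xyz":[6,0,0],"spin":0,"fingers":255},{"xyz":[9,0,0],"spin":0,"fingers":255},{"xyz":[12,0,0],"spin":0,"fingers":255},{"xyz":[14,0,0],"spin":0,"fingers":255},{"xyz":[16,0,0],"spin":0,"fingers":255}]'
python3 -m jog '[{"xyz":[1.5,0,0],"spin":0,"fingers":255},{"xyz":[3,0,0],"spin":0,"fingers":255},{"xyz":[4,0,0],"spin":0,"fingers":255}]'
```

```text
time: 4.0
tcp_pos: [0.4412, -0.4095, 0.1823]
ee_rot: [0.247, 0.969, 0.0, 0.0]
force: [0.5, -1.3, -1.0]
width: 0.0002
finger_force: 0.8
time: 4.38
tcp_pos: [0.4377, -0.4077, 0.1823]
ee_rot: [0.247, 0.969, 0.0, 0.0]
force: [1.6, -0.8, -1.6]
width: -0.0001
finger_force: 0.8
```

```bash
python3 - <<'E'
from h import *
f=grab('scene');cv2.imwrite('pics/s4.png',cv2.resize(f['color'][170:330,165:355],None,fx=3.5,fy=3.5,interpolation=2))
E
```

```text
(no output)
```

View pics/s4.png

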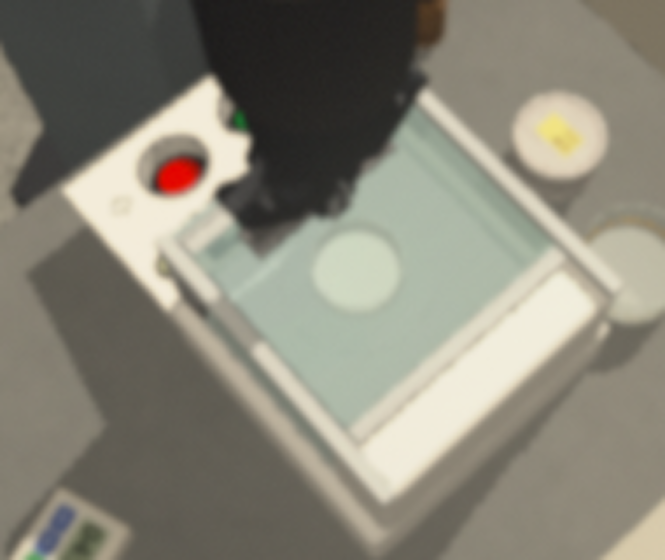

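The cover's front strip, at ~(210,230) in the crop, is within about 10 mm of the frame. Now 1 mm steps.

```bash
python3 -m jog '[{"xyz":[1,0,0],"spin":0,"fingers":255},{"xyz":[2,0,0],"spin":0,"fingers":255},{"xyz":[3,0,0],"spin":0,"fingers":255},{"xyz":[4,0,0],"spin":0,"fingers":255}]' && python3 -m jog '[{"xyz":[1,0,0],"spin":0,"fingers":255},{"xyz":[2,0,0],"spin":0,"fingers":255},{"xyz":[3,0,0],"spin":0,"fingers":255}]'
```

```text
time: 4.92
tcp_pos: [0.4342, -0.4057, 0.1823]
ee_rot: [0.247, 0.969, 0.0, 0.0]
force: [1.7, -0.7, -0.9]
width: -0.0002
finger_force: 0.8
time: 5.3
tcp_pos: [0.4316, -0.4043, 0.1823]
ee_rot: [0.247, 0.969, 0.0, 0.0]
force: [1.9, -0.7, -0.2]
width: -0.0
finger_force: 0.8
```

```bash
python3 -m jog '[{"xyz":[1,0,0],"spin":0,"fingers":255},{"xyz":[2,0,0],"spin":0,"fingers":255},{"xyz":[3,0,0],"spin":0,"fingers":255}]'
```

```text
time: 5.68
tcp_pos: [0.4298, -0.4033, 0.1824]
ee_rot: [0.247, 0.969, -0.0, 0.001]
force: [5.4, -4.0, -5.1]
width: -0.0001
finger_force: 3.4
```

```bash
python3 -m jog '[{"xyz":[1,0,0],"spin":0,"fingers":255},{"xyz":[2,0,0],"spin":0,"fingers":255},{"xyz":[3,0,0],"spin":0,"fingers":255}]'
```

```text
time: 6.05
tcp_pos: [0.4297, -0.4032, 0.1825]
ee_rot: [0.247, 0.969, -0.001, 0.003]
force: [13.5, -10.9, -12.3]
width: -0.0002
finger_force: 8.4
```

The cover is at its hard stop (~17 N, no further motion). Backing off, raising, then checking the cover and key position.

```bash
python3 -m jog '[{"xyz":[-3,0,0],"spin":0,"fingers":255},{"xyz":[-15,0,0],"spin":0,"fingers":255},{"xyz":[-20,0,0],"spin":0,"fingers":255},{"xyz":[-20,0,-30],"spin":0,"fingers":255},{"xyz":[-20,0,-70],"spin":0,"fingers":255},{"xyz":[-20,0,-70],"spin":0,"fingers":255}]'
python3 - <<'E'
from h import *
f=grab('top');s=manip.sense();p=np.array(s['tcp_pos'])
im=f['color'];h=cv2.cvtColor(im,cv2.COLOR_BGR2HSV);H=h[...,0].astype(int)
m=(h[...,1]>110)&(h[...,2]>50)&(abs(H-70)<25);m[:255]=0;m[300:]=0;m[:,:260]=0;m[:,320:]=0
v,u=np.nonzero(m);print(len(u),u.mean(),v.mean(),np.ptp(u)+1,np.ptp(v)+1)
face=plane(f,u.mean(),v.mean(),.042);print('face',face)
ex=np.array([.878,-.479,0]);tip=face-ex*.0015
q=s['ee_rot'];from scipy.spatial.transform import Rotation as Ro
R=Ro.from_quat(q).as_matrix();print(p,s['force'],'delta tool mm',R.T@(tip-p)*1000)
cv2.imwrite('pics/t5.png',cv2.resize(im[125:325,235:410],None,fx=3,fy=3,interpolation=2))
E
```

```text
time: 6.8
tcp_pos: [0.4452, -0.4122, 0.2558]
ee_rot: [0.247, 0.969, -0.001, 0.003]
force: [0.5, 0.4, 0.3]
width: 0.0002
finger_force: 0.0
176 278.5113636363636 273.3125 16 15
face [ 0.33949021 -0.31188739  0.042     ]
[ 0.44443772 -0.41141146  0.25374699] [-0.69359125 -0.1311689  -1.34480368] delta tool mm [141.83803835  36.99752827 211.40165893]
```

View pics/t5.png

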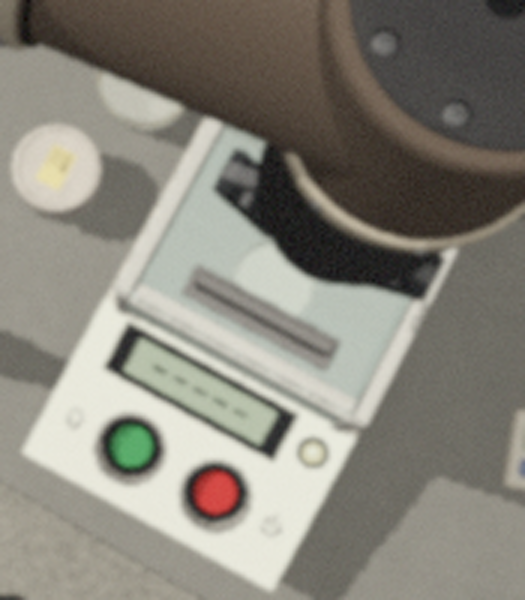

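The cover is fully shut: its strip is flush with the front frame at ~(240,360) in the crop, and the green key sits at (131,446). Moving over the tare well.

```bash
python3 -m jog '[{"xyz":[50,13,0],"spin":0,"fingers":255},{"xyz":[100,26,0],"spin":0,"fingers":255},{"xyz":[142,37,0],"spin":0,"fingers":255},{"xyz":[142,37,0],"spin":0,"fingers":255},{"xyz":[142,37,50],"spin":0,"fingers":255},{"xyz":[142,37,100],"spin":0,"fingers":255},{"xyz":[142,37,140],"spin":0,"fingers":255},{"xyz":[142,37,140],"spin":0,"fingers":255},{"xyz":[142,37,140],"spin":0,"fingers":255}]'
python3 - <<'E'
from h import *
from scipy.spatial.transform import Rotation as Ro
f=grab('scene');s=manip.sense();p=np.array(s['tcp_pos']);R=Ro.from_quat(s['ee_rot']).as_matrix()
tip=np.array([.3395,-.3119,.042])-np.array([.878,-.479,0])*.0015
print(p,s['force'],s['width'],R.T@(tip-p)*1000)
cv2.imwrite('pics/s6.png',cv2.resize(f['color'][130:280,165:315],None,fx=4,fy=4,interpolation=2))
E
```

```text
time: 7.98
tcp_pos: [0.3378, -0.3111, 0.1132]
ee_rot: [0.247, 0.969, -0.0, 0.0]
force: [0.0, -0.1, 0.3]
width: -0.0001
finger_force: 0.0
[ 0.33817249 -0.31115274  0.11372043] [-0.05742632  0.70215344  0.80200756] -2.6084201714585932e-05 [ 1.13070591e-01 -1.20081226e-02  7.17203451e+01]
```

View pics/s6.png

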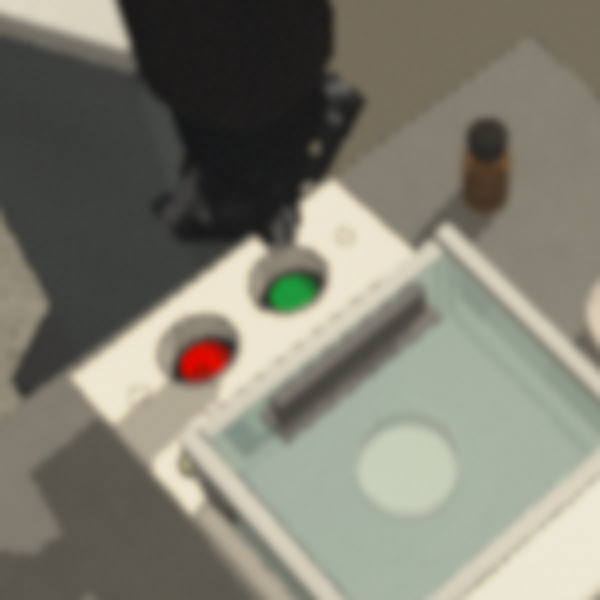

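The scene view shows the fingertips (~(283,240) in the crop) above the green well (289,285), with the vial well clear. Lateral error is ≈0, so descending.

```bash
python3 -m jog '[{"xyz":[0,0,30],"spin":0,"fingers":255},{"xyz":[0,0,50],"spin":0,"fingers":255},{"xyz":[0,0,60],"spin":0,"fingers":255},{"xyz":[0,0,66],"spin":0,"fingers":255},{"xyz":[0,0,66],"spin":0,"fingers":255}]' && python3 -m jog '[{"xyz":[0,0,2],"spin":0,"fingers":255},{"xyz":[0,0,4],"spin":0,"fingers":255},{"xyz":[0,0,6],"spin":0,"fingers":255}]'
```

```text
time: 8.65
tcp_pos: [0.3374, -0.3107, 0.0467]
ee_rot: [0.247, 0.969, -0.0, 0.0]
force: [0.5, 0.6, 0.1]
width: 0.0004
finger_force: 0.0
time: 9.02
tcp_pos: [0.3377, -0.3108, 0.0407]
ee_rot: [0.247, 0.969, -0.0, 0.001]
force: [1.5, 0.3, 3.4]
width: -0.0002
finger_force: 1.5
```

Spring contact at 3.4 N, as expected. Pressing on.

```bash
python3 -m jog '[{"xyz":[0,0,1],"spin":0,"fingers":255},{"xyz":[0,0,2],"spin":0,"fingers":255},{"xyz":[0,0,3],"spin":0,"fingers":255},{"xyz":[0,0,3],"spin":0,"fingers":255}]'
```

```text
time: 9.52
tcp_pos: [0.3381, -0.311, 0.0378]
ee_rot: [0.247, 0.969, -0.0, 0.001]
force: [2.3, -0.8, 7.1]
width: -0.0004
finger_force: 3.2
```

```bash
python3 -m jog '[{"xyz":[0,0,1],"spin":0,"fingers":255},{"xyz":[0,0,2],"spin":0,"fingers":255},{"xyz":[0,0,2],"spin":0,"fingers":255},{"xyz":[0,0,2],"spin":0,"fingers":255}]'
```

```text
time: 10.02
tcp_pos: [0.3383, -0.3112, 0.0372]
ee_rot: [0.247, 0.969, -0.0, 0.001]
force: [-2.2, 2.6, 25.7]
width: 0.0002
finger_force: 13.3
```

Key bottomed (force rose to 26 N with no further motion). Lifting straight out.

```bash
python3 -m jog '[{"xyz":[0,0,-4],"spin":0,"fingers":255},{"xyz":[0,0,-12],"spin":0,"fingers":255},{"xyz":[0,0,-40],"spin":0,"fingers":255},{"xyz":[0,0,-90],"spin":0,"fingers":255},{"xyz":[0,0,-130],"spin":0,"fingers":255},{"xyz":[0,0,-130],"spin":0,"fingers":255},{"xyz":[0,0,-130],"spin":0,"fingers":255},{"xyz":[0,0,-130],"spin":0,"fingers":255}]'
python3 - <<'E'
from h import *
f=grab('scene');s=manip.sense();print(s['force'],s['qvel'])
cv2.imwrite('pics/s7.png',cv2.resize(f['color'][130:280,165:315],None,fx=4,fy=4,interpolation=2))
E
```

```text
time: 11.02
tcp_pos: [0.336, -0.31, 0.164]
ee_rot: [0.247, 0.969, 0.0, -0.001]
force: [-0.1, -0.3, -0.2]
width: -0.0001
finger_force: 0.0
[ 0.93880009 -0.75663161  0.20128506] [ 0.00041357  0.00092922  0.00578088  0.00322679 -0.00042163  0.00024441]
```

View pics/s7.png

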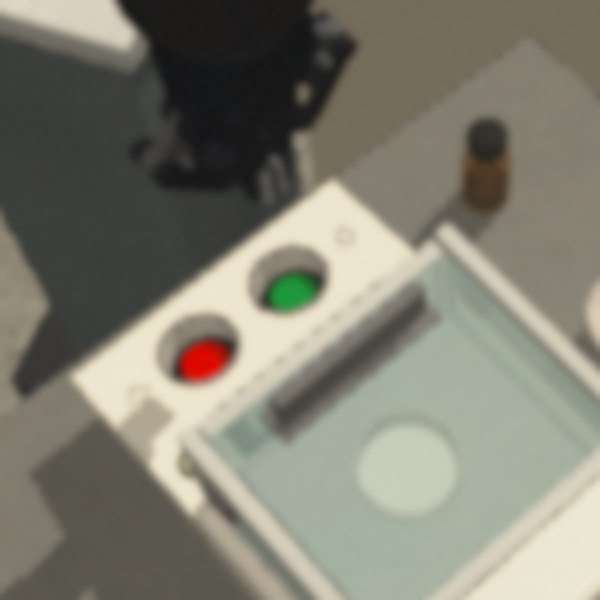

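The tare key is back up at (291,292) in the crop, as before. The cover is shut, the dish and vial haven't moved, and the gripper is clear.

```bash
python3 -c "
from plant import manip
print(manip.finish_job())"
```

```text
the job is handed in; nothing more can be done
None
```

I pushed the cover fully shut at about 17 N, pressed the tare key to its stop and released it, and handed the job in at about 11 s; the hand-in gave no verdict, but the last picture showed the cover shut, the tare key up, and the dish and vial unmoved (tin and clean dish out of that picture).

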